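# Slide a scored acrylic sheet out to the snapping edge and hold it for the break

### The job

On the sheet-cutting board, swing the hinged clamp bar up and back and set it gently onto its stop. Then slide the scored acrylic sheet outward, away from the robot, flat on the bed, until its scored line lies along the steel snapping edge, square to it. The long end will want to tip over the edge: never let it tip, and finish while still holding the sheet pressed firmly down on the bed, ready for someone to snap off the overhang; do not let go, and leave the other things on the bench alone.

Things in the scene. Friction and masses are not known exactly. Their poses are not given: they have to be found in the camera images.
- cutter: Sheet-cutting board, fixed: grey bed 170 mm (its x) by 270 mm (its y) on two aluminium profile legs, bed top 60 mm above the bench. Origin: centre of its underside, on the bench. x points outward, away from the robot, square to the snapping edge; y along the edge, z up. Hinge brackets stand on the bed at y = +-124 mm, x = -88 to -54 mm, 34 mm tall; between them the bed is clear.
- snap_edge (a point): Middle of the snapping edge: the top outer corner of the 10 mm wide steel trim that ends the bed on its outward side (85 mm outward of the cutter's origin, at bed-top height, 60 mm above the bench). Axes as the cutter's. The edge is straight, 270 mm long, along y; beyond it there is only the bench, 60 mm lower.
- bar (a joint): Clamp bar's angle (rad): 0 = down, lying just above the sheet; grows as it swings up and back towards the robot; 1.75 = on its stop, 10 degrees past upright. The hinge turns freely: the bar (about 0.35 kg) falls back down if let go before about 1.4 and falls onto the stop if let go beyond about 1.55; on the stop it stays.
- bar_grip (a point): Middle of the bar's black handle rod, 10 mm thick, 106 mm free length along the cutter's y, on two posts, its axis 35 mm over the bar's top face; 116.5 mm above the bench when down. It lies 80 mm along the bar and 44.5 mm square to it from the hinge axis (91.5 mm radius). The bar is 32 x 226 x 15 mm, centred 80 mm from the hinge axis, an arm at each end (y = +-108 mm). Axes turn with the bar.
- bar_hinge (a point): Point on the bar's hinge axis, in the middle of the board's width: 75 mm behind (towards the robot from) the cutter's origin, 72 mm above the bench. The hinge axis runs along the cutter's y.
- sheet: Loose sheet of black acrylic, 220 mm (its x) by 100 mm (its y) by 6 mm, about 160 g, flat on the bed under the bar, long side roughly square to the snapping edge, outer end already over the edge. Too wide to grip across. Origin: centre of its underside; x points outward, z up. It slides easily on the bed (friction about 0.35): fingertips pressed on its top with about 10 N drag it along.
- sheet_line (a point): Middle of the scored line: a pale line across the sheet's top face, 25 mm behind its centre (85 mm from its inner, robot-side end, 135 mm from its outer end), 6 mm above its underside. Axes as the sheet's. It starts about 40 to 80 mm inward of the snapping edge. With the line on the edge the centre of mass is 25 mm beyond the edge, so the sheet tips if not held.
- knife: Bystander: scoring knife, grey handle, 162 mm long, 20 mm wide, 14 mm high, lying on the bench to the right of the board. Origin near its middle, on the bench.
- tape: Bystander: roll of paper tape, 90 mm across, 24 mm high, lying flat on the bench to the left of the board. Origin: centre of its underside.
- servo: Bystander: small black servo motor, 54 by 20 mm and 45 mm high with a white horn on top, standing on the bench to the left of the board. Origin: centre of its underside.
Not all that is in view belongs to the job. There is more than one size of the sheet; the job needs the largest.

How it is judged:
On the way, in this order (a step that is already met when the one before it is completed fails the run):
1. the clamp bar is up on its stop, with the sheet not yet slid out (value of joint bar above 1.68 rad and x of sheet_line in the frame of snap_edge below -0.02 m), for 0.2 s.
2. the sheet is slid out so that its scored line lies along the snapping edge, square to it (x of sheet_line in the frame of snap_edge between -0.004 and 0.004 m and angle between the x axis of sheet and the x axis of cutter, either way round below 0.06 rad), for 0.2 s.
At the end, for the whole second after the job is handed in: Bar on its stop (within 4 deg); scored line within 4 mm of the snapping edge and square within 3.4 deg, in its middle 200 mm; sheet flat on the bed (tilt under 2.3 deg, raised under 2.5 mm), at rest, fingers on it with over 2 N, pressed on the bed with over 3 N, through the last second (all of step 2 and value of joint bar above 1.68 rad and y of sheet_line in the frame of snap_edge between -0.1 and 0.1 m and angle between sheet's own z axis and vertical below 0.04 rad and z of sheet_line in the frame of snap_edge below 0.0085 m and contact force between sheet and cutter above 3 N and contact force between the fingers and sheet above 2 N and linear speed of sheet below 0.01 m/s); the arm keeps its last pose, push and grip.
It fails at once if the bar bangs onto its stop (faster than 1.5 rad/s) (value of joint bar above 1.7 rad and velocity of joint bar above 1.5 rad/s).
It fails at once if the bar is dropped back onto the bed (value of joint bar below 0.2 rad and velocity of joint bar below -2 rad/s).
It fails at once if the sheet tips (over 8 degrees) (angle between sheet's own z axis and vertical above 0.14 rad).
It fails at once if the sheet is lifted off the bed instead of slid (z of sheet in the frame of cutter above 0.075 m).
It fails at once if the knife, tape or servo is disturbed (moved over 30 mm) (distance of any of knife, tape, servo from where it was at the start of the episode above 0.03 m).
It also fails if it takes over 54 s, if anything falls off the work surface, if the arm or the gripper's body presses on something with over 40 N, if the wrist force passes 120 N, or if a joint passes its speed limit or range.

### The arm

A 7-joint arm with a two-finger parallel gripper is mounted at the origin on the work surface. World frame = base frame: x ahead of the robot, y to its left, z up, the work surface at z = 0. Lengths are in m, angles in rad, forces in N, time in s.
With the tool pointing down it reaches from about 0.425 to 0.825 m from the base axis. Payload 3.6 kg.
Tool frame: the origin (TCP) lies at the very end of the fingers, on their centre line; the grasp point (between the pads) lies 19 mm behind it; z points along the fingers, y is the direction in which the jaws open and shut (so a half turn about z gives the same grasp; the last joint's range is limited). The gripper opens to 85 mm and grips with 20 to 120 N. Pads are 22 mm wide; open, the fingers measure 114 mm over their backs; the gripper's body (76 mm by 85 mm) begins 54 mm behind the grasp point. The pads swing forward as they close: fully open they stand 13 mm farther back than shut.
Start: joints at [-1.335, 0.615, -0.013, 1.423, 0.008, 1.103, -0.04], TCP at [0.168, 0.628, 0.231] pointing down, gripper open.
Joint ranges: [-3.12, 3.12], [-0.3, 2.06], [-1.34, 1.32], [0.26, 2.42], [-1.36, 4.5], [0.01, 1.98], [-2.84, 2.84]. Speed limits (rad/s): [2.79, 2.79, 3.14, 3.14, 3.14, 3.14, 3.14].

### API

Orientations are given as a 3x3 rotation matrix whose columns are the frame's x, y, z axes.
In Python, from plant import robot, capture, nets gives the robot as it stands.
- The arm moves only by the shell command python3 -m jog 'ROWS'. ROWS is a JSON object of lists of equal length, an entry for each row: "offset": the shift along the tool's x, y, z in mm, a list of three; "twist": the turn, a rotation vector about the tool's x, y, z in degrees, a list of three; "fingers": the closure, from 0 (fully open) to 1 (shut). A call has 1 to 20 rows; each row is the pose to reach, as a shift and turn from the pose commanded when the call began, along the tool's axes at that moment; what a row does not reach only later rows make up. A row lasts 1/8 s, in which the tool goes at most 62.5 mm and 10.7 degrees, less where a joint would pass 70% of its speed; a pose out of reach is approached as far as the arm can. A call with a gripper value outside its range is refused whole. The fingers move at their own pace and stop on an object; the grip force is fixed at half the most. Time passes only in rows, so rows that repeat a pose let the fingers close. It gives the time, the measured TCP pose, the force and the opening at its end, in the units of the state.
- robot.read_state(): the state, without advancing time (a new reading comes with each control period).
- capture(name): name is "scene" or "top" or "wrist"; returns a dict with "img" (420x560x3 uint8, red, green, blue), "fx", "fy", "cx", "cy" (pixels), "rvec" (rotation vector, rad) and "tvec" (3), from world to camera coordinates, as OpenCV has them; the wrist camera has in their place "tool_from_camera" (4x4, takes a point from camera to tool coordinates, whose origin is the TCP and whose axes are the flange's). Camera axes: x right, y down, z forward; pixel columns grow to the right and rows downward; lengths in m; the calibration is good to about 2 mm. The wrist camera is an equidistant fisheye: a pixel r from the principal point sees the ray r / f radians off the axis. A picture is of the moment at which its call begins: read the wrist's pose just before it. There is no depth.
- robot.close_job(): hands the job in, once; it reports no verdict.
Trained networks look in the newest picture that a camera, given by its name, has taken for a name from the list of things; names that differ only in an ending like _2 or _b are one class to them, and where a whole thing is asked for, a point or a joint stands for the part that bears it (a point fixed in the world has none). Each returns a list of dicts, best first, with "conf" (0 to 1); they miss things now and then, are a little off and sometimes report something else, mostly with a low value. They report only what shows in the picture. A call takes as long as a camera call. They do not tell look-alikes from the thing itself.
- nets.recognise(query, camera): "point" ([x, y, z] in m, in the coordinates of the camera as it stood for that picture, good to about 4 mm: the middle of the surface that is visible of it).
- nets.masks_of(query, camera): "region" (420x560 bool, what is visible of it).
The state is a dict: "t": time; "q": joint angles; "joint_vel": joint speeds; "tau": joint torques, N m; "position": TCP position; "ee_rot": TCP orientation; "contact_force": force on the tool from outside, world axes, zero at the start; "ft_torque": the same for the moment, N m; "gripper_width": finger opening in m.
Only numpy, scipy, OpenCV 4.12 (cv2) and the standard library are available. Lean on these libraries where they do the work, as an engineer would, in place of code of your own. Each camera call takes 0.05 s, during which the arm holds its last target. There are 200 camera calls.

## Working session

There is one attempt and no reset: what is moved stays moved. The work goes in short steps, Python scripts to look and compute and a shell command to move; the robot and the scene stay as the last step left them, time stands still between calls to the robot, and variables do not carry over. Pictures are saved under pics/ and viewed, about 8 in all and at most 12, crops included, and the job is handed in when it is done.

```bash
ls; mkdir -p pics; python3 - <<'E'
from plant import robot,capture,nets
import cv2,numpy as np
s=robot.read_state();print(s['t'],s['position'],np.round(s['ee_rot'],3).tolist(),s['gripper_width'])
for n in ['scene','top']:
    c=capture(n);cv2.imwrite(f'pics/{n}0.png',c['img'][:,:,::-1])
    R=cv2.Rodrigues(np.array(c['rvec'],float))[0];t=np.array(c['tvec'],float).ravel()
    print(n,c['fx'],c['cx'],c['cy'],'cam at',-R.T@t)
    for q in ['cutter','bar','bar_grip','sheet','sheet_line','knife','tape','servo']:
        for d in nets.recognise(q,n)[:4]:
            print(q,round(d['conf'],2),np.round(R.T@(np.array(d['point'])-t),4))
E
```

```text
pics
0.0 [0.16800574 0.62710759 0.2301248 ] [[-0.966, 0.259, -0.001], [0.259, 0.966, -0.003], [-0.0, -0.003, -1.0]] 0.08514193733136982
scene 464.8708948690103 277.84312304192184 206.73905914580243 cam at [1.25626311 0.20529454 0.86073369]
cutter 0.82 [ 0.61   -0.0198  0.0634]
bar 0.95 [ 0.6043 -0.0267  0.078 ]
bar_grip 0.74 [ 0.6045 -0.0255  0.0799]
sheet 0.67 [0.7675 0.1853 0.0066]
sheet 0.67 [0.3586 0.1156 0.0048]
sheet 0.59 [ 0.6967 -0.0164  0.0694]
sheet_line 0.81 [0.3612 0.1147 0.0074]
sheet_line 0.66 [0.7675 0.1911 0.008 ]
sheet_line 0.6 [ 0.6958 -0.0191  0.0694]
knife 0.55 [ 0.5195 -0.3127  0.0161]
knife 0.23 [ 0.7012 -0.0155  0.0707]
tape 0.64 [0.6091 0.3975 0.0216]
servo 0.55 [0.4242 0.3525 0.0273]
top 499.3783102759534 274.1128773715218 206.31033811475223 cam at [ 3.70260430e-01 -3.69896232e-04  1.23298625e+00]
cutter 0.66 [ 0.5871 -0.0237  0.0569]
bar 0.96 [ 0.5954 -0.0303  0.0758]
bar_grip 0.68 [ 0.5912 -0.0278  0.0805]
bar_grip 0.58 [ 0.6734 -0.021   0.0646]
sheet 0.92 [0.7591 0.189  0.0061]
sheet 0.83 [0.3564 0.1133 0.0022]
sheet 0.69 [ 0.6739 -0.0212  0.0633]
sheet 0.48 [ 0.5898 -0.0234  0.0566]
sheet_line 0.77 [0.7563 0.1888 0.0069]
sheet_line 0.69 [ 0.6746 -0.0255  0.0652]
sheet_line 0.39 [ 0.5819 -0.0255  0.0581]
knife 0.88 [ 0.5107 -0.3138  0.0131]
knife 0.24 [ 0.5928 -0.032   0.0778]
tape 0.58 [0.6002 0.3989 0.0281]
tape 0.53 [ 0.581  -0.0245  0.0584]
servo 0.59 [0.4173 0.3614 0.041 ]
```

View pics/scene0.png

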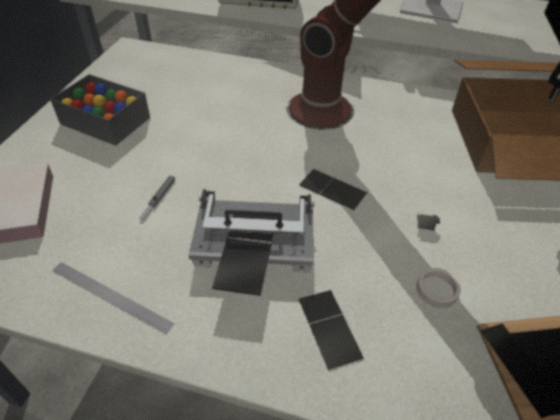

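View pics/top0.png

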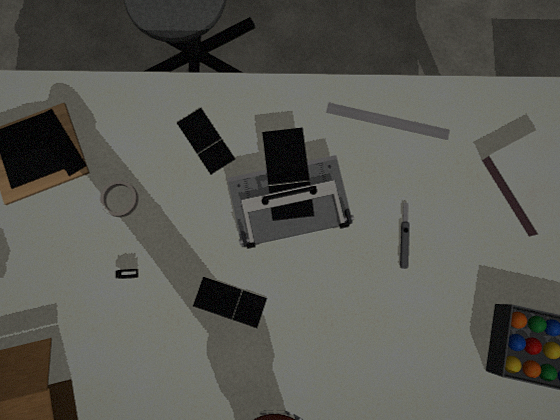

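The top view has three dark sheets: one on the bed under the bar at (286,155), one at (205,140) and one at (230,302), both flat on the bench. The one on the bed fits the description: it lies under the bar with its outer end over the edge, and it looks the largest. I'll confirm that in an enlarged crop.

```bash
python3 - <<'E'
import cv2,numpy as np
a=cv2.imread('pics/top0.png')[105:255,165:365]
b=cv2.imread('pics/scene0.png')[180:300,180:380]
cv2.imwrite('pics/crop1.png',cv2.convertScaleAbs(cv2.resize(a,None,fx=4,fy=4,interpolation=cv2.INTER_CUBIC),alpha=1.6))
cv2.imwrite('pics/crop2.png',cv2.convertScaleAbs(cv2.resize(b,None,fx=4,fy=4,interpolation=cv2.INTER_CUBIC),alpha=1.4))
E
```

```text
(no output)
```

View pics/crop1.png

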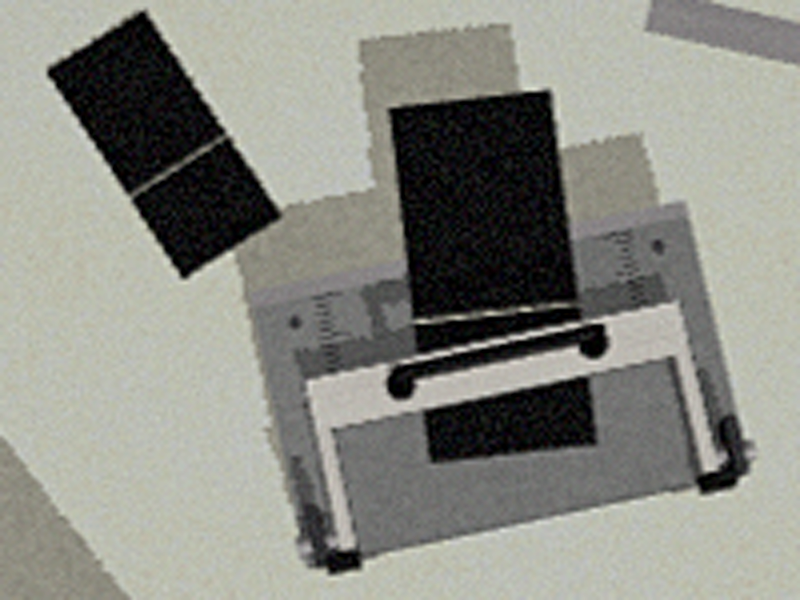

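View pics/crop2.png

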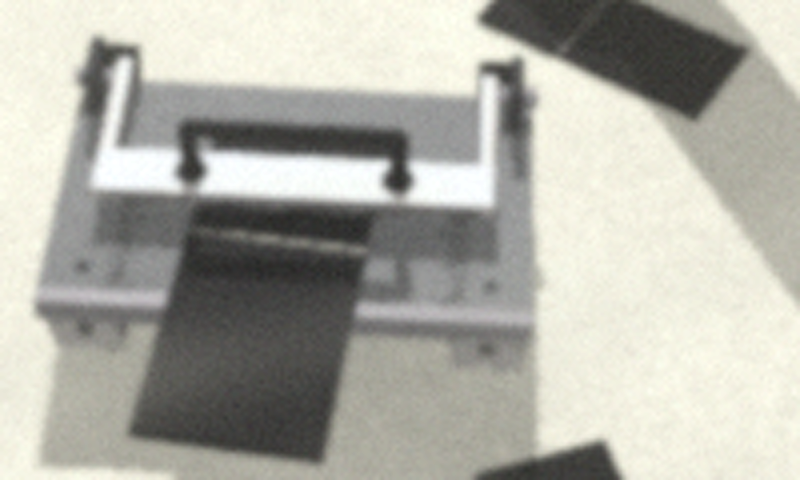

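The bed sheet's scored line crosses it at crop1 (415,322)-(578,303), and its outer end is past the edge, with the bar lying over it. It's larger than the two on the bench, so it is the one to use. Next I fit the poses.

```bash
cat > h.py <<'E'
import numpy as np,cv2
from scipy.optimize import least_squares
def proj(c,P): return cv2.projectPoints(np.array(P,float),np.array(c['rvec'],float),np.array(c['tvec'],float),np.array([[c['fx'],0,c['cx']],[0,c['fy'],c['cy']],[0,0,1.]]),None)[0].reshape(-1,2)
def place(p,P): 
    c,s=np.cos(p[2]),np.sin(p[2]); P=np.array(P,float); return np.c_[p[0]+c*P[:,0]-s*P[:,1],p[1]+s*P[:,0]+c*P[:,1],P[:,2]]
def fit(obs,x0):  # obs: list of (cam, model pts, pixels)
    f=lambda p:np.concatenate([(proj(c,place(p,M))-U).ravel() for c,M,U in obs])
    r=least_squares(f,x0,loss='soft_l1');return r.x,r.fun
def base(c,z,uv):  # pixel -> world at height z
    R=cv2.Rodrigues(np.array(c['rvec'],float))[0];t=np.array(c['tvec'],float).ravel()
    o=-R.T@t;d=R.T@np.array([(uv[0]-c['cx'])/c['fx'],(uv[1]-c['cy'])/c['fy'],1]);return o+d*(z-o[2])/d[2]
E
python3 - <<'E'
from h import *;from plant import robot,capture
T=capture('top');S=capture('scene')
t=lambda L:(np.array(L)+.5)/4-.5+[165,105]
s=lambda L:(np.array(L)+.5)/4-.5+[180,180]
# cutter: y to left; top image left = +y
E=[[.085,.135,.06],[.085,-.135,.06]]
for nm,o in [('both',[(T,E,t([[247,298],[686,205]])),(S,E,s([[533,323],[38,300]]))]),('top',[(T,E,t([[247,298],[686,205]]))]),('scene',[(S,E,s([[533,323],[38,300]]))])]:
    p,r=fit(o,[.6,-.02,.2]);print('cutter',nm,p.round(4),r.round(2))
    if nm=='both':cu=p
    H=[[-.075+.08,y,.1165] for y in(.053,-.053)]; 
    print('handle ends world',place(p,H).round(4).tolist(),(proj(T,place(p,H))-[165,105])*4,(proj(S,place(p,H))-[180,180])*4)
    print('rear bed edge px crop1',((proj(T,place(p,[[-.085,.135,.06],[-.085,-.135,.06]]))-[165,105])*4).round(0).tolist())
C=[[.11,.05,.066],[.11,-.05,.066],[-.11,-.05,.066],[-.11,.05,.066],[-.025,.05,.066],[-.025,-.05,.066]]
tp=t([[390,108],[551,91],[597,443],[430,462],[415,322],[578,303]]);sp=s([[322,461],[130,434],[366,251],[193,232]])
for nm,o in [('both',[(T,C,tp),(S,[C[0],C[1],C[4],C[5]],sp)]),('top',[(T,C,tp)])]:
    p,r=fit(o,[.65,-.02,.1]);print('sheet',nm,p.round(4),np.abs(r).max().round(2))
    l=place(p,[[-.025,0,.066]])[0]
    d=l[:2]-cu[:2];c,sn=np.cos(cu[2]),np.sin(cu[2]);print('line in snap',c*d[0]+sn*d[1]-.085,-sn*d[0]+c*d[1])
print('bar grip world',place(cu,[[.005,0,.1165],[-.075,0,.072],[.085,0,.06]]))
E
```

```text
cutter both [ 0.5936 -0.027   0.2302] [ 0.33 -0.38 -0.48 -0.45  0.54 -0.33 -0.42 -0.84]
handle ends world [[0.5863, 0.0258, 0.1165], [0.6105, -0.0774, 0.1165]] [[405.96023924 375.69028162]
 [587.36536627 336.50608344]] [[390.70599786 132.79970432]
 [197.64161172 123.51762469]]
rear bed edge px crop1 [[304.0, 570.0], [750.0, 473.0]]
cutter top [ 0.5925 -0.0269  0.228 ] [ 0.37 -0.07 -0.37  0.09]
handle ends world [[0.5854, 0.0258, 0.1165], [0.6093, -0.0774, 0.1165]] [[405.89917683 377.37739066]
 [587.42533158 338.57770807]] [[391.231521   131.55532717]
 [198.3418183  121.96925153]]
rear bed edge px crop1 [[303.0, 572.0], [750.0, 475.0]]
cutter scene [ 0.595  -0.0269  0.2344] [ 0.56 -0.   -0.56 -0.11]
handle ends world [[0.5876, 0.0258, 0.1165], [0.6122, -0.0773, 0.1165]] [[405.99946451 373.56569085]
 [587.19388726 333.66119307]] [[390.08087422 134.3775706 ]
 [196.76577227 125.66782395]]
rear bed edge px crop1 [[305.0, 569.0], [750.0, 469.0]]
sheet both [ 0.6612 -0.022   0.1292] 1.07
line in snap -0.04284685083746618 -0.008081147921753965
sheet top [ 0.6607 -0.0225  0.1278] 0.38
line in snap -0.04353597291008613 -0.008427387075413621
bar grip world [[ 0.59843721 -0.02581079  0.1165    ]
 [ 0.52054767 -0.04406508  0.072     ]
 [ 0.67632675 -0.00755649  0.06      ]]
```

```bash
python3 -m jog '{"offset":[[-584.5,-519.3,40],[-584.5,-519.3,40],[-584.5,-519.3,40],[-584.5,-519.3,40],[-584.5,-519.3,40],[-584.5,-519.3,40],[-584.5,-519.3,40],[-584.5,-519.3,40],[-584.5,-519.3,40],[-584.5,-519.3,40],[-584.5,-519.3,40],[-584.5,-519.3,40],[-584.5,-519.3,40],[-584.5,-519.3,40],[-584.5,-519.3,40],[-584.5,-519.3,40]],"twist":[[0,0,61.9],[0,0,61.9],[0,0,61.9],[0,0,61.9],[0,0,61.9],[0,0,61.9],[0,0,61.9],[0,0,61.9],[0,0,61.9],[0,0,61.9],[0,0,61.9],[0,0,61.9],[0,0,61.9],[0,0,61.9],[0,0,61.9],[0,0,61.9]],"fingers":[0.55,0.55,0.55,0.55,0.55,0.55,0.55,0.55,0.55,0.55,0.55,0.55,0.55,0.55,0.55,0.55]}'
python3 - <<'E'
from h import *;from plant import robot,capture,nets
s=robot.read_state();print(s['position'],np.round(s['ee_rot'],3).tolist(),s['gripper_width'])
c=capture('wrist');cv2.imwrite('pics/w1.png',c['img'][:,:,::-1]);M=np.array(c['tool_from_camera'])
print(M.round(3).tolist(),c['fx'],c['cx'],c['cy'])
for q in['bar_grip','bar','sheet_line']:
  for d in nets.recognise(q,'wrist')[:2]:
    p=(M@np.r_[d['point'],1])[:3];print(q,d['conf'],p.round(4),(s['position']+s['ee_rot']@p).round(4))
E
```

```text
t: 3.0
position: [0.598, -0.0228, 0.1914]
ee_rot: [[-0.23, 0.973, -0.0], [0.973, 0.23, 0.001], [0.001, -0.0, -1.0]]
contact_force: [0.7, -0.1, -0.4]
gripper_width: 0.0383
[ 0.59796012 -0.0228011   0.19138456] [[-0.23, 0.973, -0.0], [0.973, 0.23, 0.001], [0.001, -0.0, -1.0]] 0.03829740016395345
[[0.001, -0.945, -0.326, 0.084], [1.0, 0.001, 0.0, -0.001], [-0.0, -0.326, 0.945, -0.141], [0.0, 0.0, 0.0, 1.0]] 325.19226210127806 280.2431357796652 212.41002418666736
bar_grip 0.93 [ 0.0277 -0.0028  0.114 ] [0.5889 0.0037 0.0774]
bar 0.66 [0.0279 0.0025 0.1139] [0.594  0.0051 0.0775]
sheet_line 0.83 [-0.0144  0.0693  0.1292] [ 0.6686 -0.0207  0.0622]
sheet_line 0.82 [0.162  0.1925 0.1862] [0.748  0.1793 0.0054]
```

View pics/w1.png

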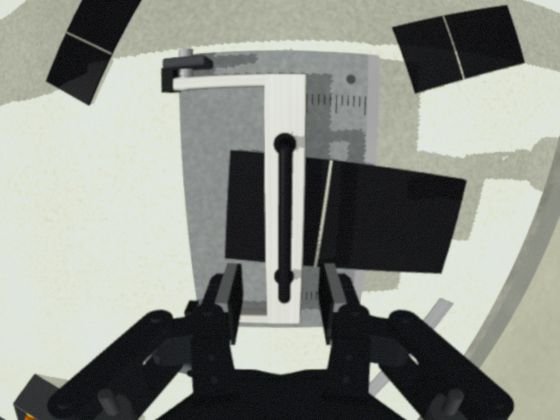

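The wrist view shows the rod upright at column 284, rows 140–277, centred between the pads and parallel to them. I'll descend over it and cage it loosely.

```bash
python3 -m jog '{"offset":[[0,1,40],[0,1,70],[0,1,85],[0,1,94],[0,1,94],[0,1,94],[0,1,94],[0,1,94]],"twist":[[0,0,0],[0,0,0],[0,0,0],[0,0,0],[0,0,0],[0,0,0],[0,0,0],[0,0,0]],"fingers":[0.55,0.55,0.55,0.55,0.83,0.83,0.83,0.83]}'
python3 - <<'E'
import numpy as np
cu=[.593,-.0268,.229];u=np.array([np.cos(cu[2]),np.sin(cu[2])])
# bar path in tool y (outward), tool z (down), mm
for th in [0,.05,.1,.15,.2,.3,.4,.5,.6,.7,.8,.9,1,1.1,1.2,1.3,1.35,1.4,1.45,1.5,1.55,1.6,1.65,1.7,1.75,1.78,1.8]:
    x=80*np.cos(th)-44.5*np.sin(th);z=80*np.sin(th)+44.5*np.cos(th)
    print(th,round(x-80,1),round(-(z-44.5),1))
E
```

```text
t: 4.2
position: [0.5997, -0.0248, 0.0979]
ee_rot: [[-0.227, 0.974, 0.001], [0.974, 0.227, -0.0], [-0.0, 0.001, -1.0]]
contact_force: [-0.2, -0.3, 1.0]
gripper_width: 0.0143
0 0.0 -0.0
0.05 -2.3 -3.9
0.1 -4.8 -7.8
0.15 -7.5 -11.5
0.2 -10.4 -15.0
0.3 -16.7 -21.7
0.4 -23.6 -27.6
0.5 -31.1 -32.9
0.6 -39.1 -37.4
0.7 -47.5 -41.1
0.8 -56.2 -43.9
0.9 -65.1 -45.8
1 -74.2 -46.9
1.1 -83.4 -47.0
1.2 -92.5 -46.2
1.3 -101.5 -44.5
1.35 -105.9 -43.3
1.4 -110.3 -41.9
1.45 -114.5 -40.3
1.5 -118.7 -38.4
1.55 -122.8 -36.4
1.6 -126.8 -34.2
1.65 -130.7 -31.7
1.7 -134.4 -29.1
1.75 -138.0 -26.3
1.78 -140.1 -24.5
1.8 -141.5 -23.3
```

```bash
python3 -m jog '{"offset":[[0,-4.8,-7.8],[0,-10.4,-15],[0,-16.7,-21.7],[0,-23.6,-27.6],[0,-31.1,-32.9],[0,-39.1,-37.4],[0,-47.5,-41.1],[0,-56.2,-43.9],[0,-65.1,-45.8],[0,-74.2,-46.9],[0,-83.4,-47],[0,-92.5,-46.2],[0,-97,-45.4],[0,-97,-45.4]],"twist":[[0,0,0],[0,0,0],[0,0,0],[0,0,0],[0,0,0],[0,0,0],[0,0,0],[0,0,0],[0,0,0],[0,0,0],[0,0,0],[0,0,0],[0,0,0],[0,0,0]],"fingers":[0.83,0.83,0.83,0.83,0.83,0.83,0.83,0.83,0.83,0.83,0.83,0.83,0.83,0.83]}'
python3 - <<'E'
from h import *;from plant import capture
c=capture('wrist');w=c['img'][:,:,::-1]
t=capture('scene')['img'][:,:,::-1]
cv2.imwrite('pics/p5.png',np.hstack([cv2.resize(w,(480,360)),cv2.resize(t[120:300,150:310],(320,360))]))
E
```

```text
t: 5.95
position: [0.5038, -0.0469, 0.1423]
ee_rot: [[-0.226, 0.974, -0.002], [0.974, 0.226, 0.0], [0.001, -0.002, -1.0]]
contact_force: [0.5, -0.4, -0.0]
gripper_width: 0.0147
```

View pics/p5.png

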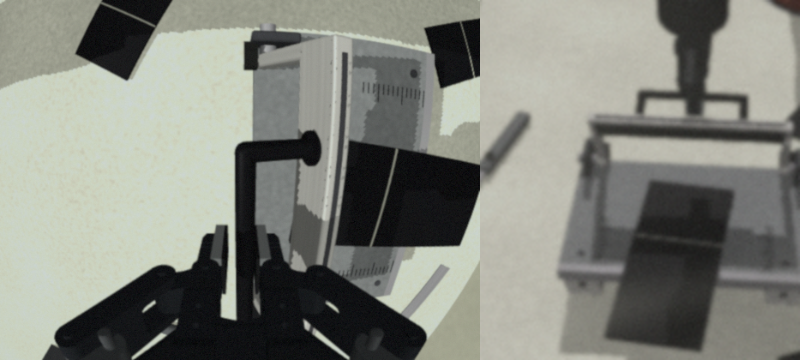

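```bash
python3 -m jog '{"offset":[[0,-4.5,0.9],[0,-8.9,2.1],[0,-13.3,3.5],[0,-17.5,5.1],[0,-21.7,7],[0,-25.8,9],[0,-29.8,11.2],[0,-33.7,13.7],[0,-36,15.2],[0,-37.4,16.3],[0,-39.2,17.6],[0,-41,19.1],[0,-42.5,20.3],[0,-44,21.5],[0,-44,21.5]],"twist":[[0,0,0],[0,0,0],[0,0,0],[0,0,0],[0,0,0],[0,0,0],[0,0,0],[0,0,0],[0,0,0],[0,0,0],[0,0,0],[0,0,0],[0,0,0],[0,0,0],[0,0,0]],"fingers":[0.83,0.83,0.83,0.83,0.83,0.83,0.83,0.83,0.83,0.83,0.83,0.83,0.83,0.83,0.83]}'
```

```text
t: 7.92
position: [0.4649, -0.0565, 0.1221]
ee_rot: [[-0.227, 0.974, 0.006], [0.974, 0.227, -0.0], [-0.002, 0.006, -1.0]]
contact_force: [4.6, 2.1, 2.9]
gripper_width: 0.0143
```

```bash
python3 -m jog '{"offset":[[0,2,0],[0,2,0],[0,2,-20],[0,2,-45],[0,2,-80],[0,2,-120],[0,2,-120]],"twist":[[0,0,0],[0,0,0],[0,0,0],[0,0,0],[0,0,0],[0,0,0],[0,0,0]],"fingers":[0.72,0.72,0.72,0.72,0.72,0.72,0.72]}'
python3 - <<'E'
from h import *;from plant import robot,capture
s=robot.read_state();print(s['position'],s['q'])
T=capture('top');S=capture('scene')
b=cv2.resize(T['img'][105:255,165:365,::-1],None,fx=3,fy=3,interpolation=cv2.INTER_CUBIC)
a=cv2.resize(S['img'][150:300,180:300,::-1],None,fx=3,fy=3,interpolation=cv2.INTER_CUBIC)
cv2.imwrite('pics/p6.png',cv2.convertScaleAbs(cv2.resize(np.hstack([b,a]),(800,375)),alpha=1.4))
E
```

```text
t: 8.8
position: [0.4642, -0.057, 0.2431]
ee_rot: [[-0.226, 0.974, 0.003], [0.974, 0.226, -0.0], [-0.001, 0.003, -1.0]]
contact_force: [-0.0, -0.9, -0.8]
gripper_width: 0.0238
[ 0.4642259  -0.05696734  0.24308026] [-0.18741141  0.3321465   0.35320644  1.92124218 -0.14345332  0.90947296
  0.46422754]
```

View pics/p6.png

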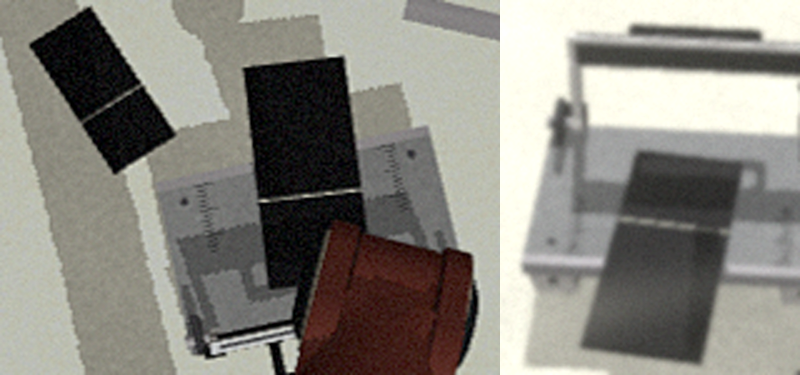

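The bar stays on its stop (top-left at about (215,345)) and the sheet hasn't moved. Next I turn the jaws across the sheet with the wrist camera outward, and hover above the inner part of the sheet.

```bash
python3 -m jog '{"offset":[[-3.8,132.1,0],[-3.8,132.1,0],[-3.8,132.1,0],[-3.8,132.1,0],[-3.8,132.1,0],[-3.8,132.1,0],[-3.8,132.1,0],[-3.8,132.1,0],[-3.8,132.1,0],[-3.8,132.1,0],[-3.8,132.1,60],[-3.8,132.1,110],[-3.8,132.1,135],[-3.8,132.1,135]],"twist":[[0,0,95.7],[0,0,95.7],[0,0,95.7],[0,0,95.7],[0,0,95.7],[0,0,95.7],[0,0,95.7],[0,0,95.7],[0,0,95.7],[0,0,95.7],[0,0,95.7],[0,0,95.7],[0,0,95.7],[0,0,95.7]],"fingers":[0.41,0.41,0.41,0.41,0.41,0.41,0.41,0.41,0.41,0.41,0.41,0.41,0.41,0.41]}'
cat > look.py <<'E'
import sys;from h import *;from plant import robot,capture
s=robot.read_state();print(s['position'],np.round(s['ee_rot'],4).tolist(),s['contact_force'],s['ft_torque'],s['gripper_width'])
c=capture('wrist');cv2.imwrite(sys.argv[1],c['img'][:,:,::-1])
E
python3 look.py pics/w7.png
```

```text
t: 10.65
position: [0.5911, -0.0297, 0.1033]
ee_rot: [[0.991, 0.13, -0.007], [0.13, -0.991, 0.001], [-0.007, -0.002, -1.0]]
contact_force: [0.1, 0.2, -0.2]
gripper_width: 0.0507
[ 0.59112723 -0.02971487  0.10333367] [[0.9914, 0.1305, -0.0071], [0.1305, -0.9914, 0.0007], [-0.007, -0.0016, -1.0]] [ 0.07466595  0.23330488 -0.18944779] [0.01196888 0.03015059 0.00979111] 0.050661317205845664
```

View pics/w7.png

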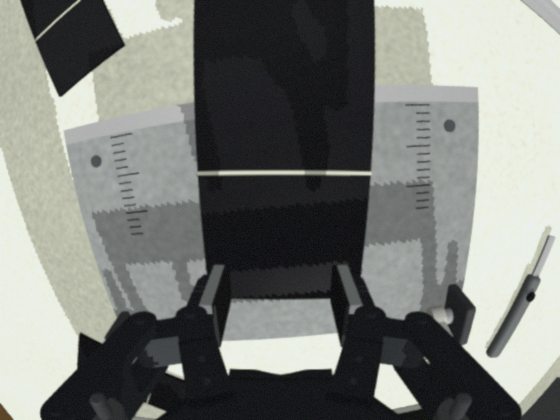

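Wrist view: the scored line runs from (197,173) to (372,173), and the steel edge shows at about (66,131)–(190,106) on the left and (376,87)–(478,88) on the right. The fingers are centred on the sheet. I'll measure the offset from these and then press.

```bash
cat >> h.py <<'E'
def wpix(c,s,uv,z):
    M=np.array(c['tool_from_camera']);d=np.array([(uv[0]-c['cx'])/c['fx'],(uv[1]-c['cy'])/c['fy']]);r=np.hypot(*d)
    ray=np.r_[d/r*np.sin(r),np.cos(r)];R=np.array(s['ee_rot']);D=R@M[:3,:3]@ray;o=s['position']+R@M[:3,3];return o+D*(z-o[2])/D[2]
def rel(c,s,line,edge):
    L=np.array([wpix(c,s,p,.066) for p in line]);E=np.array([wpix(c,s,p,.06) for p in edge]);print(L.round(4).tolist(),E.round(4).tolist())
    v=np.polyfit(E[:,1],E[:,0],1);ang=-np.arctan(v[0]);n=np.array([np.cos(ang),np.sin(ang)])
    e=np.array([np.polyval(v,0),0]);d=(L[:,:2]-e)@n*1000
    l=L[0]-L[-1];print('edge normal yaw',ang,'resid mm',((E[:,:2]-e)@n*1000).round(1),'line dist mm',d.round(1),'line normal yaw',-np.arctan(l[0]/l[1]))
E
python3 - <<'E'
from h import *;from plant import robot,capture
s=robot.read_state();c=capture('wrist')
rel(c,s,[(198,173),(284,172.5),(371,173)],[(67,131),(188,106),(378,87),(477,88)])
E
python3 -m jog '{"offset":[[0,0,20],[0,0,28],[0,0,32],[0,0,34],[0,0,36],[0,0,36]],"twist":[[0,0,0],[0,0,0],[0,0,0],[0,0,0],[0,0,0],[0,0,0]],"fingers":[0.41,0.41,0.41,0.41,0.41,0.41]}'
```

```text
[[0.6311, 0.0231, 0.066], [0.6374, -0.0262, 0.066], [0.6444, -0.0763, 0.066]] [[0.6495, 0.1199, 0.06], [0.6689, 0.0338, 0.06], [0.6946, -0.0733, 0.06], [0.7106, -0.1404, 0.06]]
edge normal yaw 0.2310620339701454 resid mm [ 0.3 -0.5 -0.   0.2] line dist mm [-39.7 -44.9 -49.6] line normal yaw 0.1321445596803139
t: 11.5
position: [0.5936, -0.0301, 0.0703]
ee_rot: [[0.992, 0.129, 0.0], [0.129, -0.992, -0.0], [0.0, 0.0, -1.0]]
contact_force: [1.2, 0.2, 0.3]
gripper_width: 0.0503
```

```bash
python3 -m jog '{"offset":[[0,0,2],[0,0,4],[0,0,5],[0,0,5]],"twist":[[0,0,0],[0,0,0],[0,0,0],[0,0,0]],"fingers":[0.41,0.41,0.41,0.41]}'; python3 -m jog '{"offset":[[0,0,1],[0,0,2],[0,0,2]],"twist":[[0,0,0],[0,0,0],[0,0,0]],"fingers":[0.41,0.41,0.41]}'
```

```text
t: 12.0
position: [0.5934, -0.0301, 0.0651]
ee_rot: [[0.992, 0.129, -0.0], [0.129, -0.992, -0.0], [-0.0, 0.0, -1.0]]
contact_force: [-0.5, -0.1, -0.7]
gripper_width: 0.0506
t: 12.38
position: [0.5935, -0.0301, 0.0632]
ee_rot: [[0.992, 0.129, -0.0], [0.129, -0.992, 0.0], [-0.0, -0.0, -1.0]]
contact_force: [0.5, -0.3, -0.3]
gripper_width: 0.0504
```

```bash
for i in 1 2; do python3 -m jog '{"offset":[[0,0,1],[0,0,1]],"twist":[[0,0,0],[0,0,0]],"fingers":[0.41,0.41]}' | grep -E 'pos|contact'; done
```

```text
position: [0.5936, -0.0301, 0.0631]
contact_force: [-1.3, 0.7, 5.0]
position: [0.5936, -0.0301, 0.063]
contact_force: [-3.6, 1.9, 9.7]
```

```bash
python3 -m jog '{"offset":[[0,0,1],[2,0,1],[5,0,1],[8,0,1],[11,0,1],[14,0,1],[17,0,1],[20,0,1],[23,0,1],[26,0,1],[29,0,1],[32,0,1],[34,0,1],[34,0,1]],"twist":[[0,0,0],[0,0,-0.4],[0,0,-0.9],[0,0,-1.4],[0,0,-1.9],[0,0,-2.4],[0,0,-2.9],[0,0,-3.4],[0,0,-3.9],[0,0,-4.4],[0,0,-4.9],[0,0,-5.4],[0,0,-5.7],[0,0,-5.7]],"fingers":[0.41,0.41,0.41,0.41,0.41,0.41,0.41,0.41,0.41,0.41,0.41,0.41,0.41,0.41]}'; python3 look.py pics/w8.png
```

```text
t: 14.62
position: [0.6275, -0.0275, 0.063]
ee_rot: [[0.974, 0.226, 0.002], [0.226, -0.974, -0.001], [0.001, 0.001, -1.0]]
contact_force: [-3.8, -0.9, 13.3]
gripper_width: 0.0504
[ 0.62750725 -0.027492    0.06301709] [[0.9742, 0.2256, 0.0015], [0.2256, -0.9742, -0.001], [0.0013, 0.0013, -1.0]] [-3.78052105 -0.94512273 13.31800777] [0.01044878 0.90832764 0.03223031] 0.05044283650607302
```

View pics/w8.png

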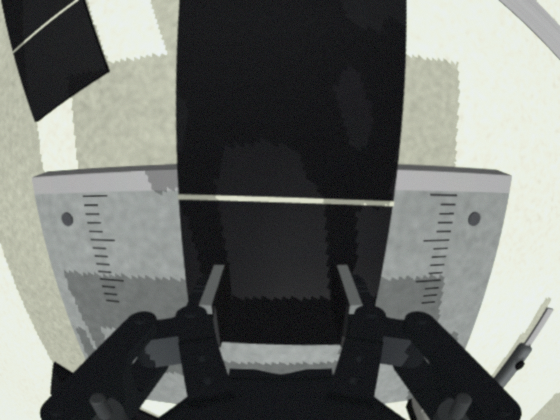

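The line now runs from (179,197) to (393,204), a little inward of the edge and slightly skewed. The dark strip above the trim is its front face, so I'll extract the corner and the line numerically.

```bash
python3 - <<'E'
import cv2,numpy as np
g=cv2.cvtColor(cv2.imread('pics/w8.png'),cv2.COLOR_BGR2GRAY).astype(int)
for u in [60,100,140,420,450,480]: print(u,160,g[160:197,u-2:u+3].mean(1).astype(int).tolist())
for u in [190,220,250,284,320,350,380]: print(u,'line row',190+np.average(np.arange(20),weights=np.clip(g[190:210,u-1:u+2].mean(1)-70,0,None)))
E
```

```text
60 160 [236, 236, 236, 236, 236, 235, 236, 237, 237, 228, 167, 105, 89, 88, 103, 141, 168, 174, 174, 173, 173, 175, 174, 173, 174, 174, 174, 173, 174, 173, 173, 174, 170, 165, 157, 156, 155]
100 160 [190, 190, 191, 189, 189, 188, 183, 154, 109, 89, 88, 91, 113, 153, 173, 175, 176, 176, 175, 176, 177, 176, 176, 176, 176, 176, 176, 176, 176, 176, 175, 171, 164, 159, 144, 91, 101]
140 160 [186, 186, 186, 184, 176, 145, 105, 89, 89, 91, 116, 166, 179, 179, 180, 180, 180, 180, 180, 179, 180, 179, 180, 179, 179, 179, 179, 178, 180, 178, 172, 163, 158, 159, 159, 159, 160]
420 160 [176, 178, 179, 175, 156, 121, 95, 89, 89, 97, 127, 168, 177, 178, 178, 179, 178, 178, 178, 178, 178, 179, 178, 178, 177, 178, 178, 179, 178, 175, 165, 153, 147, 147, 146, 146, 148]
450 160 [187, 188, 186, 187, 187, 179, 145, 104, 91, 90, 93, 115, 154, 173, 177, 176, 178, 177, 178, 177, 176, 177, 178, 178, 176, 178, 178, 177, 177, 177, 174, 164, 155, 140, 98, 82, 119]
480 160 [237, 237, 236, 237, 237, 237, 237, 227, 174, 111, 91, 90, 95, 125, 164, 175, 175, 176, 175, 175, 174, 176, 176, 175, 175, 175, 175, 176, 176, 175, 176, 170, 157, 152, 153, 154, 155]
190 line row 196.64238410596028
220 line row 197.45770903818268
250 line row 198.34012316437708
284 line row 199.43722943722943
320 line row 200.56821445667782
350 line row 201.64204045734388
380 line row 202.79301075268816
```

```bash
python3 - <<'E'
from h import *;from plant import robot,capture
s=robot.read_state();c=capture('wrist')
rel(c,s,[(190,196.6),(284,199.4),(380,202.8)],[(60,174.8),(100,172.5),(140,170.3),(420,170.1),(450,171.4),(480,173.2)])
L=[wpix(c,s,p,.066) for p in [(179,197),(393,204)]];print(np.mean(L,0))
E
```

```text
[[0.6603, 0.0226, 0.066], [0.6685, -0.0193, 0.066], [0.6771, -0.0628, 0.066]] [[0.6543, 0.1, 0.06], [0.6603, 0.0736, 0.06], [0.6658, 0.051, 0.06], [0.6963, -0.0802, 0.06], [0.7002, -0.0969, 0.06], [0.7044, -0.1156, 0.06]]
edge normal yaw 0.22893551570985066 resid mm [-0.  -0.1  0.1  0.   0.  -0.1] line dist mm [-11.7 -13.2 -14.7] line normal yaw 0.1941273428622817
[ 0.66847532 -0.02075624  0.066     ]
```

```bash
python3 -m jog '{"offset":[[2,0,0],[4,0,0],[6,0,0],[8,0,0],[10,0,0],[11,0,0],[11,0,0]],"twist":[[0,0,-0.5],[0,0,-1],[0,0,-1.5],[0,0,-2],[0,0,-2.5],[0,0,-2.8],[0,0,-2.8]],"fingers":[0.41,0.41,0.41,0.41,0.41,0.41,0.41]}'; cat > m.py <<'E'
import sys;from h import *;from plant import robot,capture
s=robot.read_state();c=capture('wrist');cv2.imwrite(sys.argv[1],c['img'][:,:,::-1])
g=cv2.cvtColor(c['img'],cv2.COLOR_RGB2GRAY).astype(float);line=[];edge=[]
for u in list(range(196,380,12)):
    col=g[150:240,u-1:u+2].mean(1);k=int(col.argmax())
    if 100<col[k]: w=np.arange(k-4,k+5);line.append((u,150+np.average(w,weights=np.clip(col[w]-70,0,None))))
for u in [60,70,100,120,140,420,440,450,470,480]:
    col=g[150:240,u-2:u+3].mean(1)
    for k in range(2,80):  # dark front face, then bright trim
        if col[k-1]<132<=col[k] and col[max(0,k-6):k].min()<110 and col[k+3]>160: edge.append((u,150+k-1+(132-col[k-1])/(col[k]-col[k-1])));break
print([(u,round(v,1)) for u,v in line],[(u,round(v,1)) for u,v in edge])
rel(c,s,line,edge);print(s['position'],np.arctan2(s['ee_rot'][1][0],s['ee_rot'][0][0]),s['contact_force'],s['t'])
E
python3 m.py pics/w9.png
```

```text
t: 15.6
position: [0.638, -0.0251, 0.063]
ee_rot: [[0.962, 0.273, 0.001], [0.273, -0.962, -0.001], [0.001, 0.001, -1.0]]
contact_force: [-3.8, -1.1, 12.9]
gripper_width: 0.0506
[(196, np.float64(196.9)), (208, np.float64(197.8)), (220, np.float64(198.8)), (232, np.float64(199.8)), (244, np.float64(200.8)), (256, np.float64(201.8)), (268, np.float64(202.7)), (280, np.float64(203.7)), (292, np.float64(204.7)), (304, np.float64(205.7)), (316, np.float64(206.7)), (328, np.float64(207.7)), (340, np.float64(208.8)), (352, np.float64(209.8)), (364, np.float64(210.9)), (376, np.float64(212.0))] [(60, np.float64(183.5)), (70, np.float64(183.7)), (100, np.float64(184.2)), (120, np.float64(184.5)), (140, np.float64(185.1)), (420, np.float64(197.9)), (440, np.float64(199.2)), (450, np.float64(199.9)), (470, np.float64(201.4)), (480, np.float64(202.1))]
[[0.6689, 0.0238, 0.066], [0.67, 0.0183, 0.066], [0.671, 0.0129, 0.066], [0.672, 0.0075, 0.066], [0.673, 0.0022, 0.066], [0.674, -0.0031, 0.066], [0.6751, -0.0084, 0.066], [0.6761, -0.0137, 0.066], [0.6771, -0.019, 0.066], [0.6781, -0.0243, 0.066], [0.6791, -0.0296, 0.066], [0.6802, -0.035, 0.066], [0.6813, -0.0405, 0.066], [0.6823, -0.0461, 0.066], [0.6834, -0.0517, 0.066], [0.6845, -0.0575, 0.066]] [[0.6536, 0.1033, 0.06], [0.6552, 0.0962, 0.06], [0.6598, 0.0768, 0.06], [0.6625, 0.0651, 0.06], [0.6651, 0.0541, 0.06], [0.6963, -0.0797, 0.06], [0.699, -0.0911, 0.06], [0.7004, -0.097, 0.06], [0.7033, -0.1097, 0.06], [0.7049, -0.1164, 0.06]]
edge normal yaw 0.22932089200771705 resid mm [ 0. -0.  0.  0. -0. -0. -0.  0. -0. -0.] line dist mm [-3.2 -3.4 -3.6 -3.8 -4.1 -4.3 -4.5 -4.7 -4.9 -5.1 -5.3 -5.5 -5.7 -6.
 -6.2 -6.5] line normal yaw 0.18951134642211281
[ 0.63797052 -0.02506706  0.06301926] 0.27654025258356557 [-3.75877982 -1.06205769 12.88894863] 15.6
```

The sheet has stopped following the tool's yaw. The moment about the tool's x axis shows the left finger carrying most of the load. I'll balance the two fingers with a small roll and watch the moment.

```bash
cat > f.py <<'E'
from h import *;from plant import robot
s=robot.read_state();R=np.array(s['ee_rot']);F=R.T@s['contact_force'];M=R.T@s['ft_torque'];print('tool F',F.round(1),'M',M.round(3),'rx,ry offset mm of load from tool Mx:',(1000*M[0]/F[2]).round(1),s['t'])
E
python3 f.py; python3 -m jog '{"offset":[[0,0,0],[0,0,0],[0,0,0]],"twist":[[0.5,0,0],[1,0,0],[1,0,0]],"fingers":[0.41,0.41,0.41]}' >/dev/null; python3 f.py; python3 -m jog '{"offset":[[0,0,0],[0,0,0],[0,0,0]],"twist":[[0.5,0,0],[1,0,0],[1,0,0]],"fingers":[0.41,0.41,0.41]}'|grep contact; python3 f.py
```

```text
tool F [ -3.9   0.2 -12.8] M [ 0.195 -0.97  -0.075] rx,ry offset mm of load from tool Mx: -15.3 15.65
tool F [ -4.4  -1.9 -14. ] M [-0.055 -1.039  0.085] rx,ry offset mm of load from tool Mx: 3.9 16.025
contact_force: [-4.5, 0.6, 16.2]
tool F [ -4.1  -2.4 -16.1] M [-0.028 -1.149  0.1  ] rx,ry offset mm of load from tool Mx: 1.8 16.4
```

```bash
python3 -m jog '{"offset":[[0,0,0],[0,0,0],[0,0,0]],"twist":[[-0.7,0,0],[-1.4,0,0],[-1.4,0,0]],"fingers":[0.41,0.41,0.41]}' >/dev/null; python3 f.py; python3 -m jog '{"offset":[[0.5,0,0],[1,0,0],[1,0,0],[1,0,0]],"twist":[[0,0,-0.7],[0,0,-1.5],[0,0,-2.3],[0,0,-2.3]],"fingers":[0.41,0.41,0.41,0.41]}' >/dev/null; python3 f.py;python3 m.py pics/w10.png | tail -2
```

```text
tool F [ -2.7  -0.  -13.5] M [-0.215 -0.8    0.109] rx,ry offset mm of load from tool Mx: 15.9 16.775
tool F [ -3.8   0.2 -12.2] M [-0.229 -0.901  0.114] rx,ry offset mm of load from tool Mx: 18.8 17.275
 -4.  -4.1] line normal yaw 0.2096757697093742
[ 0.63932178 -0.02550684  0.06314589] 0.3159429066732232 [-3.54559613 -1.45307191 12.15000436] 17.275
```

```bash
python3 -m jog '{"offset":[[1,0.1,0],[2,0.2,0],[3,0.3,0.3],[3.5,0.3,0.3],[3.5,0.3,0.3]],"twist":[[0,0,-0.3],[0,0,-0.7],[0,0,-1],[0,0,-1.2],[0,0,-1.2]],"fingers":[0.41,0.41,0.41,0.41,0.41]}' >/dev/null; python3 f.py;python3 m.py pics/w11.png | tail -3
```

```text
tool F [ -5.1  -1.1 -13.9] M [-0.367 -1.116  0.115] rx,ry offset mm of load from tool Mx: 26.4 17.95
edge normal yaw 0.22931311952907854 resid mm [-0. -0. -0.  0.  0. -0.  0. -0. -0.  0.] line dist mm [-0.9 -0.8 -0.8 -0.7 -0.7 -0.6 -0.5 -0.4 -0.4 -0.3 -0.3 -0.2 -0.1 -0.
  0.1  0.1] line normal yaw 0.24177157203293337
[ 0.64259897 -0.02531397  0.06314813] 0.33658035337258785 [-5.19321533 -0.75431439 13.88112037] 17.95
```

```bash
python3 - <<'E'
import cv2,numpy as np
from plant import capture
w=cv2.imread('pics/w11.png')[120:300];t=capture('top')['img'][105:255,165:365,::-1];s=capture('scene')['img'][130:300,150:350,::-1]
bot=np.hstack([cv2.resize(t,(400,300)),cv2.resize(s,(400,300))]);cv2.imwrite('pics/p11.png',np.vstack([cv2.resize(w,(800,257)),bot]))
E
```

```text
(no output)
```

View pics/p11.png

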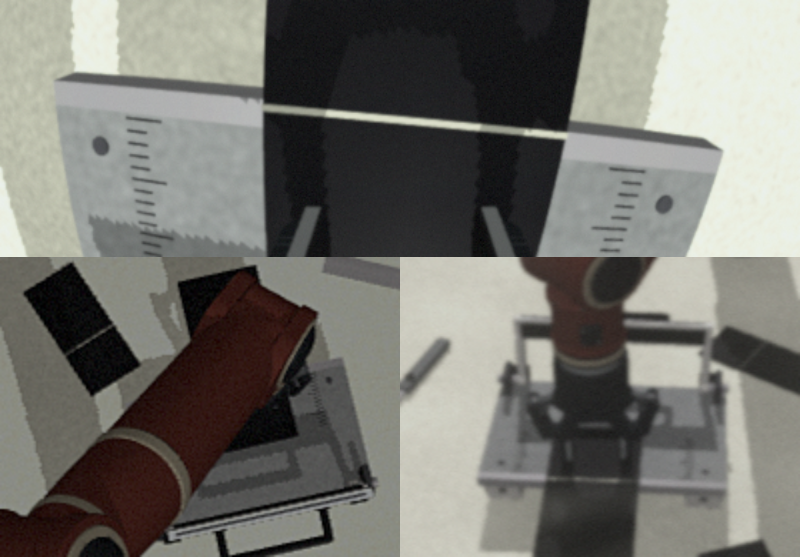

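The line is within 0.9 mm of the edge along its length and square to 0.012 rad. The bar is on its stop, and the fingers press with about 14 N. I'll hold briefly, re-check and hand in.

```bash
python3 -m jog '{"offset":[[0,0,0],[0,0,0],[0,0,0],[0,0,0]],"twist":[[0,0,0],[0,0,0],[0,0,0],[0,0,0]],"fingers":[0.41,0.41,0.41,0.41]}'; python3 m.py pics/w12.png | tail -3; python3 -c "
from plant import robot
print(robot.close_job())"
```

```text
t: 18.6
position: [0.6426, -0.0254, 0.0632]
ee_rot: [[0.944, 0.33, -0.001], [0.33, -0.944, 0.007], [0.002, -0.006, -1.0]]
contact_force: [-4.3, -1.7, 14.1]
gripper_width: 0.0506
edge normal yaw 0.22922792307657 resid mm [-0. -0. -0.  0.  0. -0.  0.  0. -0. -0.] line dist mm [-0.9 -0.8 -0.8 -0.7 -0.7 -0.6 -0.5 -0.4 -0.4 -0.3 -0.3 -0.2 -0.1 -0.
  0.   0.1] line normal yaw 0.24159709411487376
[ 0.64262138 -0.02535219  0.0631512 ] 0.3364636509567815 [-4.29413836 -1.71796908 14.11176479] 18.6
the job is handed in; nothing more can be done
None
```

The job is handed in, with the bar up on its stop and the sheet still held down with its scored line along the snapping edge. The simulator gave no verdict.

- **Bar:** I swung it up inside a loose finger cage and set it down slowly on its stop. It was still standing there in the last scene and top pictures.
- **Sheet:** I used the one on the bed, which is the largest of the three. I slid it out flat under two spread fingertips and took out its initial skew of about 0.1 rad.
- **Last checks (wrist camera):**
  - The scored line was between -0.9 and +0.1 mm from the edge along its length, and square to within 0.012 rad.
  - The fingers pressed with about 14 N, the line had not shifted over a half-second hold, and the clock read 18.6 s.
- **What went wrong on the way:** the sheet stopped following the tool's turn part-way because one finger carried most of the load. I rolled the tool slightly to fix this. The load still looked uneven between the fingers at the end, judged from a moment reading whose reference point I had to estimate.
- **Not measured:**
  - I did not measure the force between sheet and bed, the sheet's tilt or the bar's exact angle.
  - I did not check the knife, tape and servo positions again, though nothing was moved near them.

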